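Stack the sample boxes in the carrier and raise its handle

TASK

Get the sample carrier ready to be carried away: stack the red tube box squarely on the white one already in the blue carrier, and the yellow box, which is wanted first, squarely on top of the red. Set each box down without dropping it and keep it upright so that the tubes do not spill; then swing the carrier's handle up over the stack as far as it goes and let go of it. Leave everything else on the bench where it is.

Things in the scene. Friction and masses are not known exactly. Their poses are not given: they have to be found in the camera images.
- white_box_center (a point): closed tube box, 64 mm (its x) by 120 mm (its y) by 50 mm high, flat on top and bottom, about 170 g (may vary by a third), with a clear lid through which 32 round tube caps of the box's colour show. The point is the box's centre, half-way up; z up. Its two halves look alike, so half a turn makes no difference. White shell; stands in the carrier and is the foot of the stack. The carrier's rim holds it with 3 mm play all round
- red_box_center (a point): closed tube box, 64 mm (its x) by 120 mm (its y) by 50 mm high, flat on top and bottom, about 170 g (may vary by a third), with a clear lid through which 32 round tube caps of the box's colour show. The point is the box's centre, half-way up; z up. Its two halves look alike, so half a turn makes no difference. Red shell; starts on the bench
- yellow_box_center (a point): closed tube box, 64 mm (its x) by 120 mm (its y) by 50 mm high, flat on top and bottom, about 170 g (may vary by a third), with a clear lid through which 32 round tube caps of the box's colour show. The point is the box's centre, half-way up; z up. Its two halves look alike, so half a turn makes no difference. Yellow shell; starts on the bench
- carrier_floor (a point): Carrier: bright blue tray, 82 x 138 mm, rim 20 mm high, with an upright ear at each end (y) 44 mm high; it stays put on the bench. The point is the centre of its inner floor, 6 mm above the bench; x and y are along its short and long sides. A steel bail handle, 162 mm wide over its arms, is hinged on the ears and starts lowered on the carrier's +x side
- bail_pivot (a point): Middle of the handle's hinge axis, 34 mm above the bench over the carrier's centre; the axis runs along the carrier's y. The frame is fixed to the carrier: x points level to the side on which the handle starts
- bail_grip (a point): Middle of the handle's white round grip sleeve, 18 mm in diameter, 84 mm long along the carrier's y, on its axis; 185 mm from the hinge axis
- bail (a joint): Angle of the carrier's handle: 0 is level on the carrier's +x side, pi/2 is upright over the stack at the end stop. Its hinge is stiff (about 1 N at the grip), so it stays where it is left
- open_box: green tube box standing open (64 x 120 x 38 mm, tube caps bare), in use: leave alone. Origin: centre of underside
- big_beaker: tall glass beaker, 90 mm across, 120 mm high, with a glass rod leaning in it up to 205 mm: leave alone. Origin: centre of underside
- small_beaker: glass beaker, 71 mm across, 90 mm high: leave alone. Origin: centre of underside
- wash_bottle: white squeeze wash bottle with red cap and spout, 72 mm across, 195 mm high: leave alone. Origin: centre of underside
- amber_bottle: brown glass bottle with black cap, 60 mm across, 125 mm high: leave alone. Origin: centre of underside
- loose_lid: lid of the green box (64 x 120 x 14 mm) lying upside down on the bench: leave alone. Origin: centre of underside
Things that resemble listed ones, but are neither listed nor needed, are in the scene too. Of the things like the part that bears yellow_box_center, leave any that is purple; of the rest the larger one is meant.

How it is judged:
By the outcome, as a careful person would: the job done as asked, in the order asked, and still so for the second after the job is handed in, with the robot touching nothing.
It also fails if it takes over 69 s, if anything falls off the work surface, if the arm or the gripper's body presses on something with over 40 N, if the wrist force passes 120 N, or if a joint passes its speed limit or range.

ROBOT

A 6-joint arm with a two-finger parallel gripper is mounted at the origin on the work surface. World frame = base frame: x ahead of the robot, y to its left, z up, the work surface at z = 0. Lengths are in m, angles in degrees, forces in N, time in s.
With the tool pointing down it reaches from about 0.4 to 0.825 m from the base axis. Payload 7 kg.
Tool frame: the origin (TCP) lies at the centre of the arm's flange, where the gripper is bolted on; the fingertips stand 178 mm ahead of it and the grasp point (between the pads) lies 159 mm ahead of it (r.tips_ahead is the z of the fingertips in the tool frame, in m); z points along the fingers, y is the line along which they close (so a half turn about z gives the same grasp; the last joint's range is limited). The gripper opens to 88 mm and grips with 3 to 60 N. Pads are 19 mm wide; open, the fingers measure 130 mm over their backs; the gripper's body (78 mm by 193 mm) begins 47 mm behind the grasp point.
Start: joints at [80.907, 20.546, 0.682, 0, -70.136, -16.507], TCP at [0.292, 0.609, 0.405] pointing down, gripper open.
Joint ranges: [-176.03, 176.03], [-82.01, 121.73], [-58.28, 71.71], [-173.87, 95.51], [-174.79, -0.11], [-173.66, 173.66]. Speed limits (degrees/s): [136.94, 136.94, 172.46, 180, 180, 180].

INTERFACE

Orientations are given as [roll, pitch, yaw] about the fixed x, y, z axes, in that order (R = Rz(yaw) Ry(pitch) Rx(roll)).
In Python, from plant import r gives the robot as it stands. The module is installed in compiled form; this text tells all that it offers.
- The arm moves only by the shell command python3 -m pendant 'ROWS' [FORCE]. ROWS is JSON, a list that holds one entry, the list of rows, each a list of 7 numbers: the shift along the tool's x, y, z in m, then the turn, a rotation vector about the tool's x, y, z in degrees, then the gripper command: -1 is shut, 1 is fully open, values between are in proportion. A call has 1 to 5 rows; each row is the pose to reach, as a shift and turn from the pose commanded when the call began, along the tool's axes at that moment; what a row does not reach only later rows make up. A row lasts 1/10 s, in which the tool goes at most 50 mm and 8.59 degrees, less where a joint would pass 70% of its speed; a pose out of reach is approached as far as the arm can. A call with a gripper value outside its range is refused whole. The fingers move at their own pace and stop on an object; FORCE is the grip in N (left out, the last holds). Time passes only in rows, so rows that repeat a pose let the fingers close. It gives the time, the measured TCP pose, the force, the opening and the grip force at its end, in the units of the state.
- r.get_state(): the state, without advancing time (a new reading comes with each control period).
- r.capture(name): name is "scene" or "side" or "wrist"; returns the picture (400x640x3 uint8, red, green, blue); there is no depth.
- r.camera_params(name): a dict with "fx", "fy", "cx", "cy" (pixels), "dist_coeffs" ([k1, k2, p1, p2, k3] as OpenCV has them; the pictures are not rectified), "R" (3x3) and "t" (3): a world point X has camera coordinates R X + t. Camera axes: x right, y down, z forward; pixel columns grow to the right and rows downward; lengths in m; the calibration is good to about 2 mm. A picture is of the moment at which its call begins: read the wrist's pose just before it. camera_params takes no time and is no camera call; for the wrist camera it gives the pose at the moment of the call.
- r.close_job(): hands the job in; it is judged then, once.
The state is a dict: "time_s": time; "joints": joint angles; "qd": joint speeds; "joint_torque": joint torques, N m; "tcp_pos": TCP position; "eef_rot": TCP orientation; "contact_force": force on the tool from outside, world axes, zero at the start; "moment": the same for the moment, N m; "gripper_width": finger opening in m; "gripper_force": force on a finger pad.
Only numpy, scipy, OpenCV 4.12 (cv2) and the standard library are available. Lean on these libraries where they do the work, as an engineer would, in place of code of your own. Each camera call takes 0.05 s, during which the arm holds its last target. There are 200 camera calls.

## Working session

There is one attempt and no reset: what is moved stays moved. The work goes in short steps, Python scripts to look and compute and a shell command to move; the robot and the scene stay as the last step left them, time stands still between calls to the robot, and variables do not carry over. Pictures are saved under pics/ and viewed, at most 10 in all, crops included, and the job is handed in when it is done.

```bash
mkdir -p pics
python3 - <<'E'
from plant import r
import cv2,numpy as np
for n in ["scene","side","wrist"]:
    im=r.capture(n); cv2.imwrite(f"pics/{n}0.png",im[:,:,::-1])
    p=r.camera_params(n); print(n,p["fx"],p["cx"],p["cy"],p["dist_coeffs"],(-np.array(p["R"]).T@np.array(p["t"])).round(3))
print(r.get_state())
a=[cv2.imread(f"pics/{n}0.png") for n in ["scene","side"]]
E
```

```text
scene 380.9262326286094 317.50354503763793 203.18056327536672 [-0.02247852  0.          0.          0.          0.        ] [1.189 0.769 0.756]
side 468.53710217092987 307.8852265878496 192.7065948740545 [-0.10915526  0.          0.          0.          0.        ] [ 0.092 -1.186  0.832]
wrist 290.47234352359493 313.09476138904944 204.3464774720884 [-0.02741996  0.          0.          0.          0.        ] [0.355 0.578 0.386]
{'time_s': 0.15, 'joints': array([ 8.09064151e+01,  2.05820066e+01,  6.47788663e-01, -1.49409676e-02,
       -7.01358499e+01, -1.65069613e+01]), 'qd': array([ 0.06304214, -0.0920481 ,  0.10923667,  0.07806787,  0.04304001,
       -0.05627447]), 'joint_torque': array([-8.24931030e-04, -5.83275032e+01,  2.93290401e+01,  7.00139880e+00,
        8.78557301e-03, -9.85027714e-05]), 'tcp_pos': array([0.29160602, 0.60861453, 0.40395173]), 'eef_rot': array([ 1.79928829e+02, -6.44177530e-03, -2.56056276e+01]), 'contact_force': array([-0.03403933,  0.15727261,  0.02005343]), 'moment': array([-0.04696405,  0.00541059, -0.02749431]), 'gripper_force': 0.0, 'gripper_width': 0.08730555433171519}
```

View pics/scene0.png

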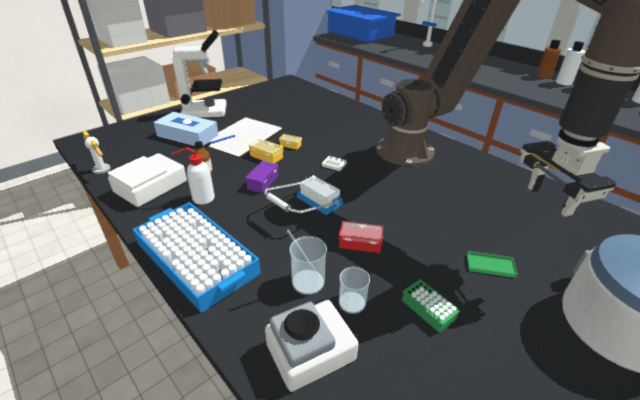

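View pics/side0.png

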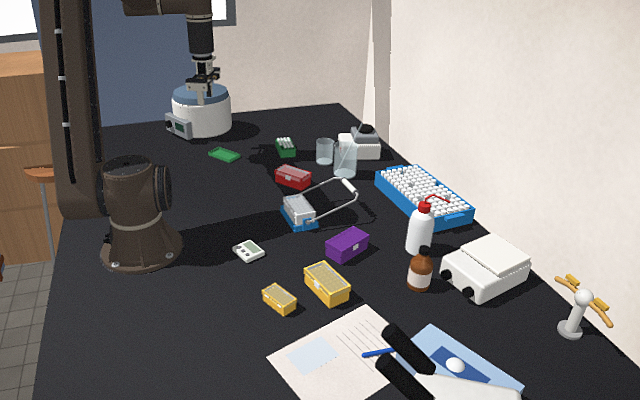

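The scene view shows the red box at (361,236), the carrier at (320,193) with its handle towards (278,202), the big yellow box at (266,150), a small yellow decoy at (290,141) and a purple box at (262,177). The side view shows red at (293,177), carrier at (300,210), grip at (349,187) and big yellow at (327,283).

```bash
cat > h.py <<'E'
import numpy as np,cv2
from scipy.optimize import minimize
def proj(p,X):
    X=np.asarray(X,float).reshape(-1,3)
    K=np.array([[p["fx"],0,p["cx"]],[0,p["fy"],p["cy"]],[0,0,1.]])
    rv=cv2.Rodrigues(np.array(p["R"],float))[0]
    return cv2.projectPoints(X,rv,np.array(p["t"],float),K,np.array(p["dist_coeffs"],float))[0].reshape(-1,2)
def ray(p,uv):
    K=np.array([[p["fx"],0,p["cx"]],[0,p["fy"],p["cy"]],[0,0,1.]])
    n=cv2.undistortPoints(np.array(uv,float).reshape(-1,1,2),K,np.array(p["dist_coeffs"],float)).reshape(-1,2)
    R=np.array(p["R"]);return -R.T@np.array(p["t"]),np.c_[n,np.ones(len(n))]@R
def onplane(p,uv,z):
    c,d=ray(p,uv);return c+d*((z-c[2])/d[:,2:])
def triang(ps,uvs):
    A=np.zeros((3,3));b=np.zeros(3)
    for p,uv in zip(ps,uvs):
        c,d=ray(p,[uv]);d=d[0]/np.linalg.norm(d);M=np.eye(3)-np.outer(d,d);A+=M;b+=M@c
    return np.linalg.solve(A,b)
def box(x,y,a,z0,z1,sx=.064,sy=.12):
    c,s=np.cos(a),np.sin(a)
    return [[x+c*i*sx/2-s*j*sy/2,y+s*i*sx/2+c*j*sy/2,z] for i in(-1,1) for j in(-1,1) for z in(z0,z1)]
def mask(im,col,seed):
    h=cv2.cvtColor(im,cv2.COLOR_RGB2HSV).astype(int);H,S,V=h[...,0],h[...,1],h[...,2]
    m={"red":((H<9)|(H>171))&(S>90)&(V>50),"yellow":(H>15)&(H<33)&(S>70)&(V>60),"blue":(H>95)&(H<115)&(S>140)&(V>50)}[col]
    m=cv2.morphologyEx(m.astype(np.uint8),cv2.MORPH_CLOSE,np.ones((3,3)))
    n,l,st,ct=cv2.connectedComponentsWithStats(m)
    ys,xs=np.nonzero(m);k=np.argmin((xs-seed[0])**2+(ys-seed[1])**2);m=(l==l[ys[k],xs[k]]).astype(np.uint8)
    c=np.vstack(cv2.findContours(m,0,1)[0]);o=np.zeros_like(m);cv2.fillConvexPoly(o,cv2.convexHull(c),1);return o
def fit(views,x0,z0,z1,sx=.064,sy=.12):
    S=4
    ms=[(p,cv2.resize(m,None,fx=S,fy=S,interpolation=0)) for p,m in views]
    def cost(v):
        t=0
        for p,m in ms:
            q=cv2.convexHull((((proj(p,box(*v,z0,z1,sx,sy))+.5)*S-.5)*16).astype(np.int32));o=np.zeros_like(m);cv2.fillConvexPoly(o,q,1,shift=4)
            t+=1-(o&m).sum()/max((o|m).sum(),1)
        return t
    best=None
    for a in np.arange(0,np.pi,np.pi/8):
        s=np.array([x0[0],x0[1],a])
        f=minimize(cost,s,method="Nelder-Mead",options=dict(initial_simplex=s+np.array([[0,0,0],[.02,0,0],[0,.02,0],[0,0,.3]]),xatol=1e-4,fatol=1e-4))
        if best is None or f.fun<best.fun:best=f
    return best.x,best.fun
E
python3 - <<'E'
from h import *; from plant import r
P={n:r.camera_params(n) for n in("scene","side")}
I={n:cv2.imread(f"pics/{n}0.png")[:,:,::-1].copy() for n in P}
for nm,col,s1,s2 in [("red","red",(361,240),(293,180)),("yellow","yellow",(264,152),(327,283)),("small","yellow",(290,142),(279,299))]:
    v=[(P["scene"],mask(I["scene"],col,s1)),(P["side"],mask(I["side"],col,s2))]
    x0=triang(list(P.values()),[s1,s2]);print(nm,x0.round(3))
    for n,(p,m) in zip(P,v):print(m.sum(),end=" ")
    x,f=fit(v,x0,0,.05);print(x.round(4),np.degrees(x[2]).round(1),round(f,3),np.hypot(*x[:2]).round(3))
out=[]
for n,(u,v) in {"scene":(310,195),"side":(320,205)}.items():
    c=I[n][v-37:v+38,u-65:u+65,::-1]; out.append(cv2.resize(c,None,fx=6,fy=4*1.0 if 0 else 6,interpolation=cv2.INTER_CUBIC))
cv2.imwrite("pics/car.png",cv2.resize(np.vstack(out),(520,600)))
print("crop origins scene(245,158) side(255,168), scale 4")
E
```

```text
red [0.544 0.256 0.015]
1301 763 [0.5422 0.2558 3.7949] 217.4 0.194 0.6
yellow [ 0.458 -0.328  0.027]
1129 1514 [ 0.4542 -0.3257  0.2647] 15.2 0.541 0.559
small [ 0.323 -0.339  0.019]
1129 810 [ 0.3467 -0.342   1.5542] 89.0 1.07 0.487
crop origins scene(245,158) side(255,168), scale 4
```

View pics/car.png

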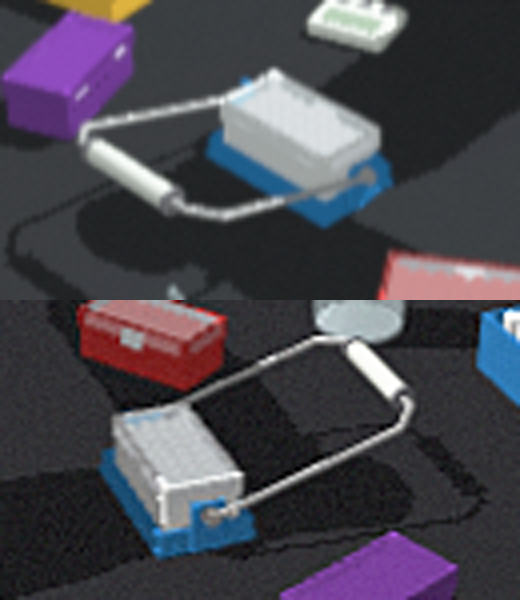

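The crops show the white box in the blue carrier, with the handle raised slightly on the side facing away from the base. The grip ends are at scene (267,195)-(288,209) and side (343,179)-(356,191).

Run:
```python
from h import *; from plant import r
P={n:r.camera_params(n) for n in("scene","side")};L=list(P.values())
I={n:cv2.imread(f"pics/{n}0.png")[:,:,::-1].copy() for n in P}
s=lambda u,v:(245+u/4,158+v/4); d=lambda u,v:(255+u/4,168+(v-300)/4)
for n,a,b in [("gripA?",s(88,150),d(403,393)),("gripB?",s(172,203),d(352,345)),("gmid",s(130,177),d(378,369))]:
    print(n,triang(L,[a,b]).round(3))
print(onplane(P["scene"],[s(273,70),s(380,130),s(343,162),s(222,108)],.056).round(3))
print(onplane(P["side"],[d(112,420),d(185,403),d(243,475),d(160,485)],.056).round(3))
v=[(P["side"],mask(I["side"],"yellow",(327,283)))];print(fit(v,(.455,-.326),0,.05))
b=mask(I["scene"],"blue",(325,205)),mask(I["side"],"blue",(300,222));print(b[0].sum(),b[1].sum())
for k in (0,1):print(fit([(L[k],b[k])],(.6,.05),0,.02,.082,.138))
for k in (0,1):print(fit([(L[k],mask(I[list(P)[k]],"red",[(361,240),(293,180)][k]))],(.544,.256),0,.05))
```

```text
gripA? [ 0.673 -0.011  0.091]
gripB? [0.666 0.079 0.089]
gmid [0.67  0.035 0.09 ]
[[ 0.459 -0.043  0.056]
 [ 0.454  0.08   0.056]
 [ 0.506  0.092  0.056]
 [ 0.529 -0.027  0.056]]
[[ 0.454  0.073  0.056]
 [ 0.52   0.082  0.056]
 [ 0.528 -0.037  0.056]
 [ 0.462 -0.032  0.056]]
(array([ 0.45491151, -0.32462552,  0.25849792]), np.float64(0.03861905151937095))
245 602
(array([0.46399002, 0.05140366, 2.32590008]), np.float64(0.6746777546777547))
(array([0.4894482 , 0.01921742, 3.20420351]), np.float64(0.27000765110941083))
(array([0.5400812 , 0.25299499, 0.6395418 ]), np.float64(0.07272988781282963))
(array([0.54572307, 0.26124092, 3.79593173]), np.float64(0.057645334636052814))
```

```bash
cat >> h.py <<'E'
from scipy.spatial.transform import Rotation as Ro
def need(r,x,y,z,yaw):
    s=r.get_state();R=Ro.from_euler("xyz",s["eef_rot"],degrees=True)
    T=Ro.from_euler("xyz",[180,0,yaw],degrees=True)
    print("t",round(s["time_s"],2),"tcp",s["tcp_pos"].round(4),s["eef_rot"].round(2),"w",round(s["gripper_width"],4),"F",s["contact_force"].round(2))
    print("shift",R.inv().apply(np.array([x,y,z])-s["tcp_pos"]).round(4),"turn",(R.inv()*T).as_rotvec(degrees=True).round(2))
E
python3 -m pendant '[[[0.19,0.105,0,0,0,0,1],[0.19,0.105,0,0,0,0,1],[0.19,0.105,0,0,0,0,1],[0.19,0.105,0,0,0,0,1],[0.19,0.105,0,0,0,0,1]]]'
python3 -m pendant '[[[0.19,0.105,0,0,0,27,1],[0.19,0.105,0,0,0,27,1],[0.19,0.105,0,0,0,27,1],[0.19,0.105,0,0,0,27,1],[0.19,0.105,0,0,0,27,1]]]'
python3 -m pendant '[[[0,0,0.04,0,0,0,1],[0,0,0.04,0,0,0,1],[0,0,0.04,0,0,0,1]]]'
python3 - <<'E'
from h import *; from plant import r
need(r,.543,.257,.36,-52.6)
P={n:r.camera_params(n) for n in("scene","side")};L=list(P.values())
print("purple",triang(L,[(262,177),(347,245)]),"beaker c",onplane(L[0],[(308,268)],.06),onplane(L[1],[(346,160)],.06),"small",onplane(L[0],[(354,292)],.045),"rodtip",triang(L,[(289,233),(357,127)]))
p=r.camera_params("wrist");im=r.capture("wrist");cv2.imwrite("pics/w1.png",im[:,:,::-1])
print(proj(p,[[.543,.257,.05]]))
x=fit([(p,mask(im,"red",proj(p,[[.543,.257,.05]])[0]))],(.543,.257),0,.05);print(x,np.degrees(x[0][2]))
E
```

```text
time_s: 0.65
tcp_pos: [0.4193, 0.4285, 0.4048]
eef_rot: [180.0, -0.0, -25.7]
contact_force: [-0.1, 0.3, 0.0]
gripper_width: 0.0876
gripper_force: 0.0
time_s: 1.15
tcp_pos: [0.5452, 0.2521, 0.4044]
eef_rot: [180.0, -0.0, -52.8]
contact_force: [0.5, -0.4, -0.4]
gripper_width: 0.0877
gripper_force: 0.0
time_s: 1.45
tcp_pos: [0.5435, 0.2554, 0.3645]
eef_rot: [179.9, -0.0, -52.6]
contact_force: [0.2, 0.1, 0.4]
gripper_width: 0.0879
gripper_force: 0.0
t 1.45 tcp [0.5435 0.2554 0.3645] [ 1.7987e+02 -3.0000e-02 -5.2560e+01] w 0.0879 F [0.16 0.13 0.43]
shift [-0.0015 -0.0006  0.0044] turn [ 0.13 -0.03  0.04]
purple [ 0.57051685 -0.18870616  0.02632925] beaker c [[0.75590187 0.27011145 0.06      ]] [[0.75849263 0.26835194 0.06      ]] small [[0.715872  0.3907117 0.045    ]] rodtip [0.79475763 0.25839121 0.19213234]
[[311.46860857 196.5121014 ]]
(array([0.54159436, 0.25508196, 0.6518685 ]), np.float64(0.05382982336956521)) 37.349313567294416
```

View pics/w1.png

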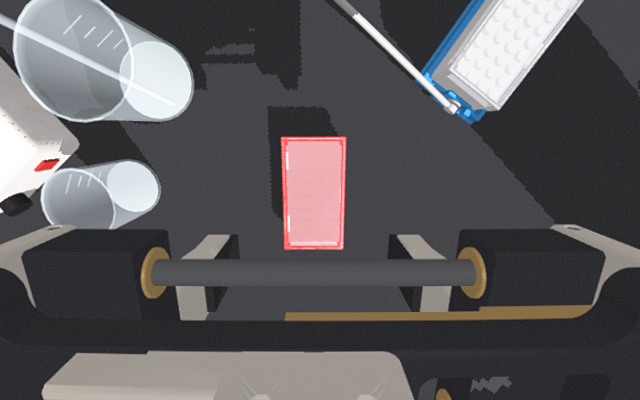

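The wrist view shows the red box at (313,193), aligned with the fingers. Both beakers at the upper left are clear of the gripper.

```bash
python3 -m pendant '[[[-0.001,0.0015,0.05,0,0,0,1],[-0.001,0.0015,0.1,0,0,0,1],[-0.001,0.0015,0.135,0,0,0,1],[-0.001,0.0015,0.16,0,0,0,1],[-0.001,0.0015,0.175,0,0,0,1]]]' 25
python3 -m pendant '[[[0,0,0,0,0,0,1],[0,0,0,0,0,0,-1],[0,0,0,0,0,0,-1],[0,0,0,0,0,0,-1],[0,0,0,0,0,0,-1]]]' 25
python3 -m pendant '[[[0,0,0,0,0,0,-1],[0,0,0,0,0,0,-1],[0,0,0,0,0,0,-1],[0,0,0,0,0,0,-1],[0,0,0,0,0,0,-1]]]' 25
```

```text
time_s: 2.0
tcp_pos: [0.5417, 0.2562, 0.1889]
eef_rot: [180.0, -0.0, -52.5]
contact_force: [0.2, -0.4, 1.2]
gripper_width: 0.0876
gripper_force: 0.0
time_s: 2.5
tcp_pos: [0.5421, 0.2554, 0.191]
eef_rot: [-179.9, 0.0, -52.6]
contact_force: [-1.5, 1.2, 4.8]
gripper_width: 0.0636
gripper_force: 25.0
time_s: 3.0
tcp_pos: [0.5421, 0.2554, 0.191]
eef_rot: [-179.9, 0.0, -52.6]
contact_force: [-0.6, 0.1, 6.9]
gripper_width: 0.0639
gripper_force: 25.0
```

```bash
python3 -m pendant '[[[0,0,-0.005,0,0,0,-1],[0,0,-0.02,0,0,0,-1],[0,0,-0.05,0,0,0,-1],[0,0,-0.09,0,0,0,-1],[0,0,-0.12,0,0,0,-1]]]'
python3 -m pendant '[[[0.015,0.02,-0.03,0,0,6,-1],[0.035,0.05,-0.05,0,0,14,-1],[0.06,0.085,-0.05,0,0,22,-1],[0.077,0.11,-0.05,0,0,29,-1],[0.0845,0.12,-0.05,0,0,32.9,-1]]]'
python3 -m pendant '[[[0,0,0,0,0,0,-1],[0,0,0,0,0,0,-1]]]'
python3 - <<'E'
from h import *; from plant import r
need(r,.491,.022,.36,-85.5)
p=r.camera_params("wrist");im=r.capture("wrist");cv2.imwrite("pics/w2.png",im[:,:,::-1])
a=np.radians(4.5);print(proj(p,box(.491,.022,a,.056,.056001)).round(0)[::2],proj(p,[[.67,.035,.09]]).round())
E
```

```text
time_s: 3.5
tcp_pos: [0.5419, 0.2549, 0.312]
eef_rot: [-179.9, -0.0, -52.6]
contact_force: [0.4, 0.8, -1.6]
gripper_width: 0.064
gripper_force: 25.0
time_s: 4.0
tcp_pos: [0.4963, 0.1125, 0.3602]
eef_rot: [180.0, 0.0, -85.9]
contact_force: [0.4, -0.3, -0.1]
gripper_width: 0.0636
gripper_force: 25.0
time_s: 4.2
tcp_pos: [0.4979, 0.1149, 0.36]
eef_rot: [-180.0, 0.0, -85.4]
contact_force: [-0.4, 0.4, -2.3]
gripper_width: 0.064
gripper_force: 25.0
t 4.2 tcp [0.4979 0.1149 0.36  ] [-1.7996e+02  2.0000e-02 -8.5440e+01] w 0.064 F [-0.39  0.37 -2.34]
shift [ 0.092   0.0142 -0.    ] turn [-0.04  0.02  0.06]
[[365.  31.]
 [360. 166.]
 [293.  31.]
 [295. 166.]] [[114.  98.]]
```

View pics/w2.png

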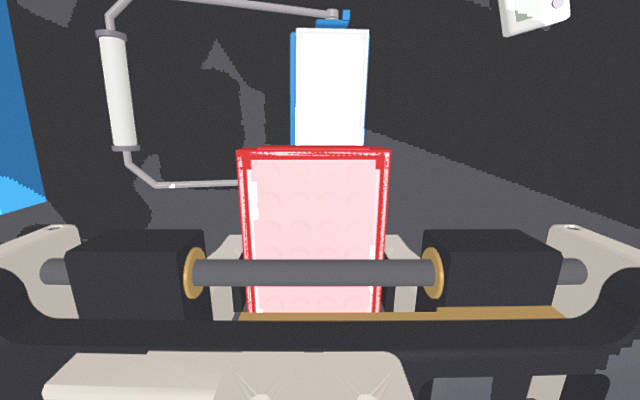

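The wrist view shows the white box top at columns 297-369, with its far edge at row 30. The held red box is at columns 237-391 with its leading edge at row 150, and the grip sleeve runs from (112,35) to (125,148).

```bash
cat > e.py <<'E'
from h import *
def edges(im,rows,c0,c1,f):
    L=[];Rr=[]
    for v in rows:
        u=np.nonzero(f(im[v,c0:c1].astype(int)))[0]+c0
        if len(u):L.append((u.min()-.5,v));Rr.append((u.max()+.5,v))
    return np.array(L),np.array(Rr)
def line(X):
    m=np.median(X,0)
    for _ in range(3):
        vx,vy,x,y=cv2.fitLine(X[:,:2].astype(np.float32),cv2.DIST_HUBER,0,.01,.01).ravel()
        d=abs((X[:,0]-x)*vy-(X[:,1]-y)*vx);X=X[d<max(.0015,0)] if (d<.0015).sum()>5 else X
    if vy<0:vx,vy=-vx,-vy
    return np.array([x,y]),np.array([vx,vy])
def rect(p,im,rows,c0,c1,f,z):
    out=[]
    for E in edges(im,rows,c0,c1,f): out.append(line(onplane(p,E,z)))
    (a,da),(b,db)=out;d=(da+db)/2;d/=np.linalg.norm(d);n=np.array([d[1],-d[0]])
    print("dirs",[np.degrees(np.arctan2(-q[0],q[1])).round(2) for q in(da,db)],"width",abs((a-b)@n).round(4))
    yaw=np.arctan2(-d[0],d[1]);m=(a+b)/2
    return m,d,yaw   # centre line
E
python3 - <<'E'
from e import *; from plant import r
p=r.camera_params("wrist");im=cv2.imread("pics/w2.png")[:,:,::-1]
white=lambda q:(q.min(1)>165)
for v in (40,80,120): print(v,[int(x) for x in im[v,286:302].min(1)],[int(x) for x in im[v,362:374].min(1)])
m,d,yaw=rect(p,im,range(40,140,2),288,380,white,.056)
col=im[20:40,330].min(1);print(col.tolist())
far=onplane(p,[(333,29.5)],.056)[0];print("far",far)
c=m+d*((far[:2]-m)@d+.06);print("white centre",c.round(4),np.degrees(yaw).round(2))
red=lambda q:(q[:,0]>120)&(q[:,1]<110)
m,d,yaw=rect(p,im,range(160,235,2),220,410,red,.219)
fr=onplane(p,[(314,149.5)],.219)[0];c=m+d*((fr[:2]-m)@d+.06);print("red",c.round(4),np.degrees(yaw).round(2),[x for x in im[140:158,300].tolist()][::2])
E
```

```text
40 [58, 58, 54, 58, 73, 85, 86, 84, 72, 108, 232, 255, 255, 249, 250, 253] [252, 250, 246, 248, 255, 255, 208, 77, 52, 53, 61, 56]
80 [60, 57, 53, 60, 71, 81, 81, 79, 68, 117, 251, 255, 255, 249, 254, 255] [248, 252, 255, 255, 198, 68, 53, 56, 54, 59, 60, 56]
120 [61, 60, 54, 60, 69, 77, 79, 65, 89, 255, 255, 255, 255, 255, 255, 255] [255, 252, 131, 56, 49, 59, 57, 56, 59, 59, 61, 54]
dirs [np.float32(2.92), np.float32(3.84)] width 0.0653
[65, 62, 66, 62, 55, 51, 47, 59, 186, 255, 255, 254, 248, 248, 254, 255, 255, 255, 255, 255]
far [ 0.49247267 -0.03853053  0.056     ]
white centre [0.4895 0.0214] 3.38
dirs [np.float32(4.7), np.float32(4.7)] width 0.0654
red [0.4977 0.1146] 4.7 [[255, 255, 255], [255, 255, 255], [255, 255, 255], [184, 47, 48], [228, 72, 72], [217, 60, 60], [255, 203, 208], [241, 110, 114], [227, 72, 73]]
```

```bash
python3 -m pendant '[[[0.015,0.003,0,0,0,0,-1],[0.04,0.007,0,0,0,0.5,-1],[0.07,0.012,0,0,0,1,-1],[0.087,0.015,0,0,0,1.2,-1],[0.0923,0.0156,0,0,0,1.2,-1]]]'
python3 -m pendant '[[[0,0,0.01,0,0,0,-1],[0,0,0.04,0,0,0,-1],[0,0,0.075,0,0,0,-1],[0,0,0.097,0,0,0,-1],[0,0,0.104,0,0,0,-1]]]'
python3 -m pendant '[[[0,0,0,0,0,0,-1],[0,0,0,0,0,0,-1],[0,0,0,0,0,0,-1]]]'
python3 - <<'E'
from e import *; from plant import r
need(r,.4897,.0217,.247,-86.6)
E
```

```text
time_s: 4.75
tcp_pos: [0.4893, 0.0205, 0.3594]
eef_rot: [180.0, -0.0, -86.7]
contact_force: [-0.0, -0.0, -0.6]
gripper_width: 0.0635
gripper_force: 25.0
time_s: 5.25
tcp_pos: [0.4886, 0.0222, 0.2527]
eef_rot: [179.7, -0.1, -86.7]
contact_force: [-0.4, -1.5, -0.5]
gripper_width: 0.064
gripper_force: 25.0
time_s: 5.55
tcp_pos: [0.4901, 0.0222, 0.2568]
eef_rot: [-179.9, 0.0, -86.7]
contact_force: [1.1, -0.0, -1.1]
gripper_width: 0.0637
gripper_force: 25.0
t 5.55 tcp [0.4901 0.0222 0.2568] [-1.7988e+02  4.0000e-02 -8.6670e+01] w 0.0637 F [ 1.12 -0.01 -1.08]
shift [0.0005 0.0004 0.0098] turn [-0.12  0.04 -0.07]
```

```bash
python3 -m pendant '[[[0.0003,0.0003,0.002,0,0,0,-1],[0.0003,0.0003,0.004,0,0,0,-1],[0.0003,0.0003,0.006,0,0,0,-1],[0.0003,0.0003,0.007,0,0,0,-1],[0.0003,0.0003,0.007,0,0,0,-1]]]'
for i in 1 2 ; do python3 -m pendant '[[[0,0,0.0005,0,0,0,-1],[0,0,0.001,0,0,0,-1],[0,0,0.001,0,0,0,-1],[0,0,0.001,0,0,0,-1]]]' | grep -E 'tcp|contact'; done
```

```text
time_s: 6.05
tcp_pos: [0.4892, 0.0214, 0.2485]
eef_rot: [180.0, -0.0, -86.7]
contact_force: [-0.4, -0.1, -0.7]
gripper_width: 0.064
gripper_force: 25.0
tcp_pos: [0.4892, 0.0215, 0.2477]
contact_force: [0.2, 0.3, -0.1]
tcp_pos: [0.4893, 0.0215, 0.247]
contact_force: [-1.1, -0.6, 4.4]
```

```bash
python3 -m pendant '[[[0,0,0,0,0,0,0.5],[0,0,0,0,0,0,0.75],[0,0,0,0,0,0,0.75],[0,0,0,0,0,0,0.75],[0,0,0,0,0,0,0.75]]]'
python3 -m pendant '[[[0,0,-0.01,0,0,0,0.75],[0,0,-0.04,0,0,0,0.75],[0,0,-0.09,0,0,0,0.75],[0,0,-0.13,0,0,0,0.75],[0,0,-0.15,0,0,0,0.75]]]'
python3 - <<'E'
from e import *; from plant import r
need(r,.455,-.325,.38,-75.2)
p=r.camera_params("wrist");im=r.capture("wrist");cv2.imwrite("pics/w3.png",im[:,:,::-1])
m=mask(im,"red",proj(p,[[.49,.022,.106]])[0]);x,f=fit([(p,m)],(.49,.022),.056,.106);print(x,np.degrees(x[2]),f)
E
```

```text
time_s: 7.35
tcp_pos: [0.4892, 0.0214, 0.2466]
eef_rot: [180.0, -0.0, -86.7]
contact_force: [0.0, 0.6, -0.2]
gripper_width: 0.0764
gripper_force: 0.0
time_s: 7.85
tcp_pos: [0.4896, 0.0214, 0.4015]
eef_rot: [-179.7, 0.1, -86.7]
contact_force: [-0.2, -0.1, -0.7]
gripper_width: 0.0765
gripper_force: 0.0
t 7.85 tcp [0.4896 0.0214 0.4015] [-1.7967e+02  7.0000e-02 -8.6670e+01] w 0.0765 F [-0.17 -0.08 -0.74]
shift [0.3438 0.0548 0.0208] turn [ -0.34   0.04 -11.47]
[0.48872794 0.02203437 0.06069073] 3.477322816524111 0.050069457027239195
```

View pics/w3.png

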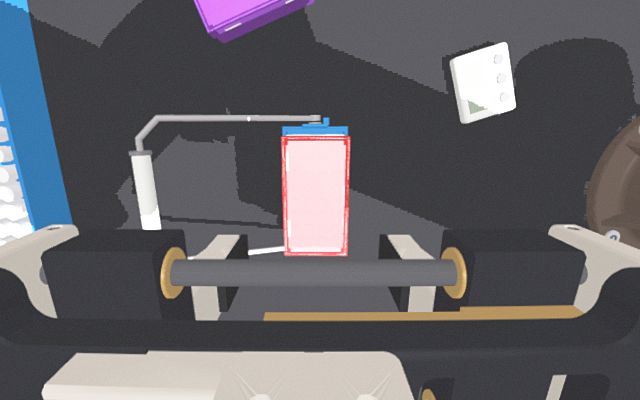

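The red box sits squarely at image (316,195), centred above the carrier. The purple box is at the top, beyond it.

```bash
python3 -m pendant '[[[0.172,0.0275,0,0,0,0,1],[0.172,0.0275,0,0,0,0,1],[0.172,0.0275,0,0,0,0,1],[0.172,0.0275,0,0,0,0,1],[0.172,0.0275,0,0,0,0,1]]]' |head -2
python3 -m pendant '[[[0.172,0.0275,0,0,0,-6,1],[0.172,0.0275,0,0,0,-11.5,1],[0.172,0.0275,0,0,0,-11.5,1],[0.172,0.0275,0,0,0,-11.5,1],[0.172,0.0275,0,0,0,-11.5,1]]]'
python3 -m pendant '[[[0,0,0.03,0,0,0,1],[0,0,0.03,0,0,0,1],[0,0,0.03,0,0,0,1]]]' |head -2
python3 - <<'E'
from e import *; from plant import r
p=r.camera_params("wrist");im=r.capture("wrist");cv2.imwrite("pics/w4.png",im[:,:,::-1])
m=mask(im,"yellow",proj(p,[[.455,-.325,.05]])[0]);x,f=fit([(p,m)],(.455,-.325),0,.05);print(x,np.degrees(x[2]),f)
need(r,x[0],x[1],.189,(np.degrees(x[2])+90)%180-180)
E
```

```text
time_s: 8.4
tcp_pos: [0.4709, -0.1544, 0.397]
time_s: 8.9
tcp_pos: [0.4538, -0.3273, 0.3964]
eef_rot: [179.9, 0.0, -75.4]
contact_force: [0.6, 0.8, -0.4]
gripper_width: 0.0873
gripper_force: 0.0
time_s: 9.2
tcp_pos: [0.4543, -0.3244, 0.367]
[ 0.45186553 -0.33008637  0.23519421] 13.475635606378914 0.06568455196648193
t 9.25 tcp [ 0.4546 -0.3245  0.3677] [-1.7999e+02 -4.0000e-02 -7.5120e+01] w 0.0878 F [ 0.18 -0.14  0.34]
shift [0.0045 0.0041 0.1787] turn [-0.01 -0.04  1.4 ]
```

View pics/w4.png

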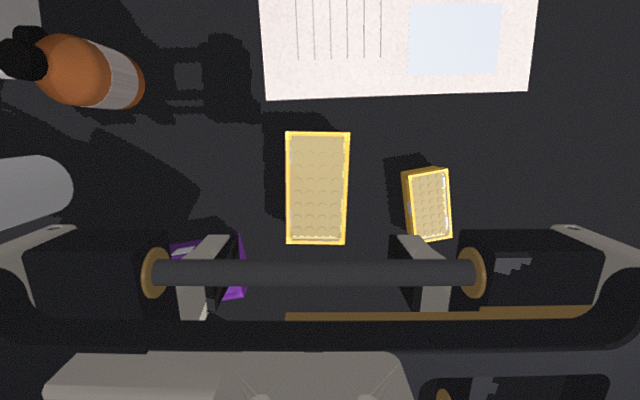

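The big yellow box is at (317,188). The small yellow box at (427,205) and the purple one at (208,268) are both outside the open fingers.

```bash
python3 -m pendant '[[[0.0045,0.004,0.04,0,0,1.4,1],[0.0045,0.004,0.09,0,0,1.4,1],[0.0045,0.004,0.135,0,0,1.4,1],[0.0045,0.004,0.163,0,0,1.4,1],[0.0045,0.004,0.178,0,0,1.4,1]]]' 25
python3 -m pendant '[[[0,0,0,0,0,0,1],[0,0,0,0,0,0,-1],[0,0,0,0,0,0,-1],[0,0,0,0,0,0,-1],[0,0,0,0,0,0,-1]]]' 25
python3 -m pendant '[[[0,0,0,0,0,0,-1],[0,0,0,0,0,0,-1],[0,0,0,0,0,0,-1],[0,0,0,0,0,0,-1]]]' 25
python3 -m pendant '[[[0,0,-0.005,0,0,0,-1],[0,0,-0.02,0,0,0,-1],[0,0,-0.05,0,0,0,-1],[0,0,-0.09,0,0,0,-1],[0,0,-0.13,0,0,0,-1]]]'
python3 -m pendant '[[[0,0,-0.04,0,0,0,-1],[0,0,-0.08,0,0,0,-1],[0,0,-0.1,0,0,0,-1],[0,0,-0.1,0,0,0,-1]]]'
python3 - <<'E'
from e import *; from plant import r
need(r,.4975,.115,.42,-86.5)
E
```

```text
time_s: 9.75
tcp_pos: [0.4515, -0.3299, 0.1872]
eef_rot: [179.9, 0.1, -76.5]
contact_force: [0.7, -0.3, 0.5]
gripper_width: 0.0875
gripper_force: 0.0
time_s: 10.25
tcp_pos: [0.4519, -0.3306, 0.1899]
eef_rot: [-179.9, -0.1, -76.6]
contact_force: [-0.4, 2.7, 5.8]
gripper_width: 0.0636
gripper_force: 25.0
time_s: 10.65
tcp_pos: [0.4519, -0.3306, 0.19]
eef_rot: [-179.9, -0.1, -76.6]
contact_force: [-0.2, 1.8, 7.4]
gripper_width: 0.0636
gripper_force: 25.0
time_s: 11.15
tcp_pos: [0.4509, -0.3304, 0.3199]
eef_rot: [179.9, 0.0, -76.6]
contact_force: [1.0, 0.3, -1.5]
gripper_width: 0.0639
gripper_force: 25.0
time_s: 11.55
tcp_pos: [0.4516, -0.3308, 0.4227]
eef_rot: [-179.7, -0.2, -76.6]
contact_force: [0.2, -0.1, -1.4]
gripper_width: 0.0639
gripper_force: 25.0
t 11.55 tcp [ 0.4516 -0.3308  0.4227] [-179.7    -0.22  -76.59] w 0.0639 F [ 0.17 -0.13 -1.43]
shift [-0.423  -0.148   0.0019] turn [-0.32 -0.19  9.91]
```

```bash
python3 -m pendant '[[[-0.03,-0.01,0,0,0,0,-1],[-0.075,-0.026,0,0,0,0,-1],[-0.12,-0.042,0,0,0,0,-1],[-0.165,-0.058,0,0,0,0,-1],[-0.21,-0.074,0,0,0,0,-1]]]'|head -2
python3 -m pendant '[[[-0.045,-0.016,0,0,0,3,-1],[-0.09,-0.032,0,0,0,6,-1],[-0.135,-0.048,0,0,0,8,-1],[-0.18,-0.064,0,0,0,10,-1],[-0.212,-0.074,0,0,0,10,-1]]]'
python3 -m pendant '[[[0,0,0,0,0,0,-1],[0,0,0,0,0,0,-1],[0,0,0,0,0,0,-1]]]' |head -2
python3 - <<'E'
from e import *; from plant import r
need(r,.4888,.022,.42,-86.5)
p=r.camera_params("wrist");im=r.capture("wrist");cv2.imwrite("pics/w5.png",im[:,:,::-1])
s=r.get_state();z=s["tcp_pos"][2]-.1895
q=proj(p,[[s["tcp_pos"][0],s["tcp_pos"][1],z+.05]])[0];print(q)
m,d,yaw=rect(p,im,range(165,230,2),200,430,lambda q:(q[:,0]>130)&(q[:,2]<.75*q[:,0]),z+.05);print("held yaw",np.degrees(yaw),"mid",m)
pr=proj(p,box(.4888,.022,.0607,.106,.10601));print(pr.round())
E
```

```text
time_s: 12.05
tcp_pos: [0.474, -0.1074, 0.4179]
time_s: 12.55
tcp_pos: [0.4971, 0.1168, 0.4178]
eef_rot: [179.9, -0.0, -86.6]
contact_force: [0.5, -1.1, -0.8]
gripper_width: 0.0639
gripper_force: 25.0
time_s: 12.85
tcp_pos: [0.4972, 0.1136, 0.4181]
t 12.85 tcp [0.4972 0.1136 0.4181] [ 1.7993e+02 -3.0000e-02 -8.6620e+01] w 0.0638 F [-0.33 -0.65 -1.2 ]
shift [ 0.091   0.0138 -0.0019] turn [ 0.07 -0.03 -0.12]
[311.6363892  281.62962988]
dirs [np.float32(3.95), np.float32(4.05)] width 0.0649
held yaw 3.9996808 mid [0.49921677 0.07348726]
[[362.  35.]
 [362.  35.]
 [358. 166.]
 [358. 166.]
 [292.  35.]
 [292.  35.]
 [294. 166.]
 [294. 166.]]
```

View pics/w5.png

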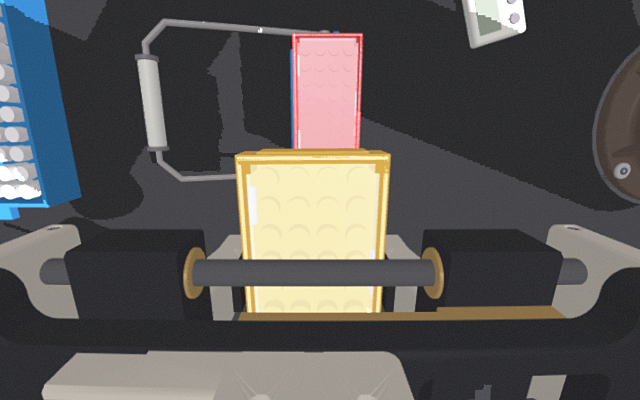

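Both boxes are level here: red top at columns 293-362 with its far edge at row 34, held yellow at columns 237-390 with its leading edge near row 152. Next I compare the in-hand offset of yellow with red's.

Run:
```python
from e import *; from plant import r
p=r.camera_params("wrist")
a=cv2.imread("pics/w2.png")[:,:,::-1];b=cv2.imread("pics/w5.png")[:,:,::-1]
for n,im in(("red",a),("yel",b)):print(n,[(v,*im[v,280:350].mean(0).round().astype(int).tolist()) for v in range(143,165)])
for v in(149.5,151.5,153.5,155.5):
    f=onplane(p,[(313,v)],.2785)[0];s=r.get_state();a=np.radians(4);print(v,((f-s["tcp_pos"])[:2]@[-np.sin(a),np.cos(a)]+.06).round(4))
m=b.copy()
```

```text
red [(143, 213, 220, 225), (144, 217, 219, 225), (145, 216, 143, 148), (146, 186, 48, 48), (147, 212, 58, 58), (148, 228, 74, 75), (149, 219, 95, 96), (150, 222, 66, 66), (151, 233, 92, 93), (152, 250, 171, 175), (153, 245, 142, 145), (154, 239, 122, 125), (155, 246, 137, 140), (156, 227, 72, 73), (157, 225, 62, 62), (158, 225, 63, 64), (159, 240, 118, 122), (160, 255, 235, 239), (161, 255, 228, 232), (162, 254, 223, 227), (163, 254, 222, 225), (164, 254, 222, 226)]
yel [(143, 205, 155, 162), (144, 204, 154, 161), (145, 205, 155, 162), (146, 205, 156, 165), (147, 207, 156, 164), (148, 194, 143, 106), (149, 179, 140, 62), (150, 181, 143, 63), (151, 208, 164, 75), (152, 223, 178, 87), (153, 207, 176, 104), (154, 205, 161, 75), (155, 224, 181, 89), (156, 242, 223, 143), (157, 246, 233, 170), (158, 251, 243, 195), (159, 249, 238, 178), (160, 225, 184, 92), (161, 219, 172, 75), (162, 219, 172, 77), (163, 225, 185, 96), (164, 247, 233, 165)]
149.5 -0.0009
151.5 -0.0001
153.5 0.0007
155.5 0.0016
```

```bash
python3 -c "
import cv2
a=cv2.imread('pics/w2.png')[138:168,230:400];b=cv2.imread('pics/w5.png')[138:168,230:400]
import numpy as np
cv2.imwrite('pics/cmp.png',cv2.resize(np.vstack([a,b]),None,fx=4.6,fy=4.6,interpolation=0))"
```

```text
(no output)
```

View pics/cmp.png

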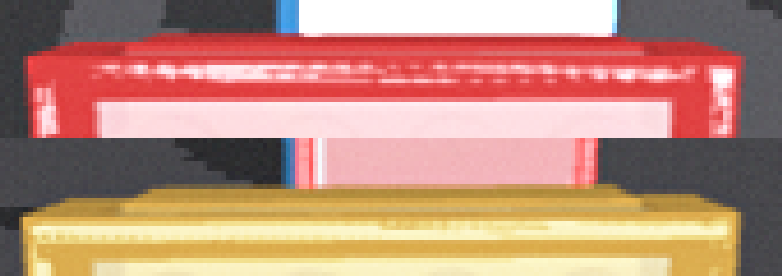

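Matching the two held boxes, the yellow lid's edges are 4 px (about 1.6 mm) further back in the hand than red's were, so I offset for that.

```bash
python3 -m pendant '[[[0.015,0.003,0,0,0,0,-1],[0.04,0.007,0,0,0,0.3,-1],[0.07,0.011,0,0,0,0.3,-1],[0.088,0.0135,0,0,0,0.3,-1],[0.0927,0.0135,0,0,0,0.3,-1]]]' |head -2
python3 -m pendant '[[[0,0,0.01,0,0,0,-1],[0,0,0.04,0,0,0,-1],[0,0,0.075,0,0,0,-1],[0,0,0.1,0,0,0,-1],[0,0,0.111,0,0,0,-1]]]' |head -2
python3 -m pendant '[[[0,0,0,0,0,0,-1],[0,0,0,0,0,0,-1],[0,0,0,0,0,0,-1]]]'
python3 - <<'E'
from e import *; from plant import r
need(r,.4892,.0202,.296,-86.7)
E
```

```text
time_s: 13.4
tcp_pos: [0.4887, 0.018, 0.4189]
time_s: 13.9
tcp_pos: [0.4886, 0.0208, 0.3048]
time_s: 14.2
tcp_pos: [0.4902, 0.0213, 0.309]
eef_rot: [-179.9, 0.0, -86.9]
contact_force: [1.2, 0.0, -1.3]
gripper_width: 0.0637
gripper_force: 25.0
t 14.2 tcp [0.4902 0.0213 0.309 ] [-1.7987e+02  4.0000e-02 -8.6880e+01] w 0.0637 F [ 1.18  0.   -1.26]
shift [0.001  0.0011 0.013 ] turn [-0.13  0.04 -0.18]
```

```bash
python3 -m pendant '[[[0.0005,0.0004,0.003,0,0,0,-1],[0.0005,0.0004,0.006,0,0,0,-1],[0.0005,0.0004,0.0085,0,0,0,-1],[0.0005,0.0004,0.0085,0,0,0,-1],[0.0005,0.0004,0.0085,0,0,0,-1]]]'
for i in 1 2 ; do python3 -m pendant '[[[0,0,0.0005,0,0,0,-1],[0,0,0.001,0,0,0,-1],[0,0,0.001,0,0,0,-1],[0,0,0.001,0,0,0,-1]]]' | grep -E 'tcp|contact'; done
```

```text
time_s: 14.7
tcp_pos: [0.4892, 0.0204, 0.2991]
eef_rot: [180.0, -0.0, -86.9]
contact_force: [-0.4, 0.2, -1.8]
gripper_width: 0.064
gripper_force: 25.0
tcp_pos: [0.4892, 0.0204, 0.2982]
contact_force: [0.2, -0.5, -0.8]
tcp_pos: [0.4892, 0.0204, 0.2971]
contact_force: [0.4, -1.1, -1.1]
```

```bash
for i in 1 2 ; do o=$(python3 -m pendant '[[[0,0,0.0003,0,0,0,-1],[0,0,0.0006,0,0,0,-1],[0,0,0.0006,0,0,0,-1],[0,0,0.0006,0,0,0,-1]]]' | grep -E 'tcp|contact'); echo "$o"; done
```

```text
tcp_pos: [0.4892, 0.0204, 0.2966]
contact_force: [0.4, -0.2, -1.4]
tcp_pos: [0.4893, 0.0204, 0.296]
contact_force: [-1.4, 0.2, 0.3]
```

```bash
python3 -m pendant '[[[0,0,0.0002,0,0,0,-1],[0,0,0.0005,0,0,0,-1],[0,0,0.0005,0,0,0,-1],[0,0,0.0005,0,0,0,-1]]]' | grep -E 'tcp|contact'
```

```text
tcp_pos: [0.4893, 0.0205, 0.296]
contact_force: [-2.9, 0.3, 5.2]
```

```bash
python3 -m pendant '[[[0,0,0,0,0,0,0.5],[0,0,0,0,0,0,0.75],[0,0,0,0,0,0,0.75],[0,0,0,0,0,0,0.75],[0,0,0,0,0,0,0.75]]]' | grep -E 'tcp|contact'
python3 -m pendant '[[[0,0,-0.01,0,0,0,0.75],[0,0,-0.04,0,0,0,0.75],[0,0,-0.08,0,0,0,0.75],[0,0,-0.11,0,0,0,0.75],[0,0,-0.12,0,0,0,0.75]]]' | grep -E 'tcp|contact'
python3 - <<'E'
from e import *; from plant import r
p=r.camera_params("wrist");im=r.capture("wrist");cv2.imwrite("pics/w6.png",im[:,:,::-1])
m=mask(im,"yellow",proj(p,[[.49,.022,.156]])[0]);x,f=fit([(p,m)],(.49,.022),.106,.156);print("yellow",x,np.degrees(x[2]),f)
for n in("scene","side"):
    q=r.camera_params(n);i=r.capture(n);cv2.imwrite(f"pics/{n}6.png",i[:,:,::-1])
    for col,z in(("yellow",.106),("red",.056)):
        k=mask(i,col,proj(q,[[.489,.022,z+.025]])[0]);print(n,col,k.sum(),fit([(q,k)],(.489,.022),z,z+.05))
a=cv2.imread("pics/scene6.png")[130:230,250:380];b=cv2.imread("pics/side6.png")[125:240,260:390]
cv2.imwrite("pics/st.png",np.hstack([cv2.resize(a,(400,400)),cv2.resize(b,(400,400))]))
E
```

```text
tcp_pos: [0.4893, 0.0204, 0.2954]
contact_force: [0.5, -0.3, -0.7]
tcp_pos: [0.4898, 0.0204, 0.4198]
contact_force: [1.0, -0.1, -1.4]
yellow [0.48859107 0.02079419 3.19794346] 183.2286632451096 0.1196045601162189
scene yellow 1004 (array([0.48305609, 0.01531119, 3.20556011]), np.float64(0.03887622450865624))
scene red 753 (array([0.48521573, 0.0171515 , 3.21655491]), np.float64(0.2296619553181789))
side yellow 897 (array([0.49347834, 0.03017007, 0.0851539 ]), np.float64(0.04466501240694787))
side red 669 (array([0.49003284, 0.02527289, 0.0942537 ]), np.float64(0.22981366459627328))
```

View pics/st.png

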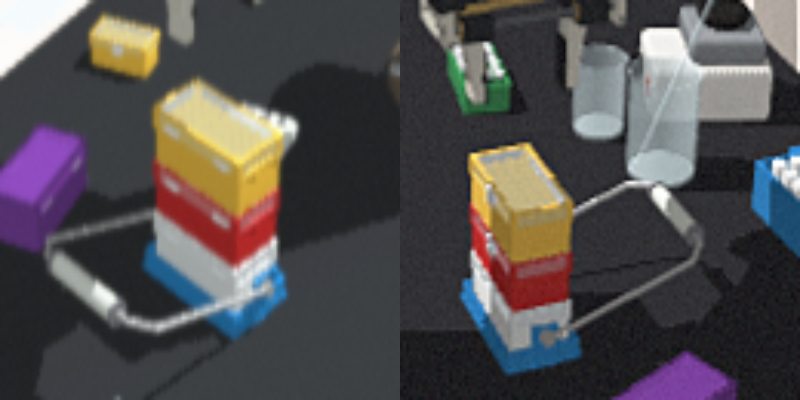

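The stack (yellow on red on white) stands square in the carrier, and the handle is still lowered. I now triangulate the sleeve from the views already seen.

Run:
```python
from e import *; from plant import r
s=r.get_state();p=r.camera_params("wrist");R=np.array(p["R"]);t=np.array(p["t"])
Rt=Ro.from_euler("xyz",s["eef_rot"],degrees=True).as_matrix();C=R@Rt;o=R@s["tcp_pos"]+t
def cam(pos,e):
    T=Ro.from_euler("xyz",e,degrees=True).as_matrix();q=dict(p);q["R"]=C@T.T;q["t"]=o-C@T.T@np.array(pos);return q
w5=cam([.4972,.1136,.4181],[179.93,-.03,-86.62]);w2=cam([.4979,.1149,.36],[-179.96,.02,-85.44])
L=[r.camera_params("scene"),r.camera_params("side"),w5,w2]
for nm,u in(("mid",[(277.5,202.2),(349.4,185.3),(151.5,103),(118.5,91)]),("far(-y)",[(267,195.5),(355.8,191.3),(148,57),(112,35)]),("near",[(288,208.8),(343,179.3),(155.5,149),(124.5,148)])):
    X=triang(L,u);Y=triang(L[2:],u[2:]);print(nm,X.round(4),Y.round(4),[ (proj(q,X)[0]-k).round(1) for q,k in zip(L,u)])
    a=np.radians(3.6);d=X-[.489,.0214,.034];x=d[0]*np.cos(a)+d[1]*np.sin(a);print(" along x",x.round(4),"y",(-d[0]*np.sin(a)+d[1]*np.cos(a)).round(4),"rad",np.hypot(x,d[2]).round(4),"ang",np.degrees(np.arctan2(d[2],x)).round(1))
need(r,.67,.033,.42,-86.5)
```

```text
mid [0.6673 0.0307 0.089 ] [0.6703 0.0291 0.0828] [array([-0.4, -0.7]), array([-0.3,  0.8]), array([-0.1,  0.9]), array([-1.1,  1.9])]
 along x 0.1785 y -0.0019 rad 0.1868 ang 17.1
far(-y) [ 0.6698 -0.0132  0.0895] [ 0.6653 -0.0125  0.0933] [array([ 0.5, -0.4]), array([-0.5,  0.9]), array([-2.6,  0.3]), array([-2.3, -0.6])]
 along x 0.1783 y -0.0459 rad 0.1867 ang 17.3
near [0.6651 0.0771 0.0893] [0.6739 0.0777 0.0749] [array([-0.5, -0.4]), array([0.1, 0.3]), array([1.1, 0.8]), array([-0.3,  1.5])]
 along x 0.1793 y 0.0445 rad 0.1876 ang 17.1
t 17.85 tcp [0.489  0.0204 0.4158] [-1.7994e+02  4.0000e-02 -8.6910e+01] w 0.0767 F [ 0.14  0.64 -0.11]
shift [-0.0028 -0.1814 -0.004 ] turn [-0.06  0.04 -0.41]
```

```bash
python3 -m pendant '[[[-0.002,-0.05,0,0,0,-0.4,1],[-0.002,-0.1,0,0,0,-0.4,1],[-0.002,-0.15,0,0,0,-0.4,1],[-0.002,-0.178,0,0,0,-0.4,1],[-0.002,-0.178,0,0,0,-0.4,1]]]'
python3 -m pendant '[[[0,0,0.04,0,0,0,1],[0,0,0.085,0,0,0,1],[0,0,0.13,0,0,0,1],[0,0,0.155,0,0,0,1],[0,0,0.168,0,0,0,1]]]' 5
python3 -m pendant '[[[0,0,0,0,0,0,1],[0,0,0,0,0,0,1],[0,0,0,0,0,0,-0.4],[0,0,0,0,0,0,-0.4],[0,0,0,0,0,0,-0.4]]]' 5
python3 -m pendant '[[[0,0,0,0,0,0,-0.4],[0,0,0,0,0,0,-1],[0,0,0,0,0,0,-1],[0,0,0,0,0,0,-1],[0,0,0,0,0,0,-1]]]' 5
```

```text
time_s: 18.35
tcp_pos: [0.6697, 0.0322, 0.4109]
eef_rot: [179.7, -0.1, -86.5]
contact_force: [0.3, 0.1, -1.1]
gripper_width: 0.0876
gripper_force: 0.0
time_s: 18.85
tcp_pos: [0.6649, 0.0316, 0.2432]
eef_rot: [179.6, -0.1, -86.5]
contact_force: [-0.4, -0.2, -0.8]
gripper_width: 0.0877
gripper_force: 0.0
time_s: 19.35
tcp_pos: [0.6671, 0.0321, 0.2487]
eef_rot: [-179.9, 0.0, -86.5]
contact_force: [-0.0, 0.0, -0.2]
gripper_width: 0.069
gripper_force: 0.0
time_s: 19.85
tcp_pos: [0.6669, 0.0321, 0.2474]
eef_rot: [180.0, -0.0, -86.5]
contact_force: [-0.1, 0.5, 0.0]
gripper_width: 0.0289
gripper_force: 0.0
```

```bash
python3 -m pendant '[[[0,0,0,0,0,0,-1],[0,0,0,0,0,0,-1],[0,0,0,0,0,0,-1],[0,0,0,0,0,0,-1]]]' 5
```

```text
time_s: 20.25
tcp_pos: [0.6669, 0.0321, 0.2474]
eef_rot: [-180.0, 0.0, -86.5]
contact_force: [-0.1, -0.3, -1.8]
gripper_width: 0.0179
gripper_force: 5.0
```

The 17.9 mm opening shows the fingers hold the sleeve. Now I swing it along the arc.

```bash
python3 -m pendant '[[[0,0.0054,-0.0152,0,0,0,-1],[0,0.0121,-0.0299,0,0,0,-1],[0,0.02,-0.0439,0,0,0,-1],[0,0.0292,-0.0572,0,0,0,-1],[0,0.0394,-0.0697,0,0,0,-1]]]' 5
python3 -m pendant '[[[0,0.0113,-0.0115,0,0,0,-1],[0,0.0236,-0.022,0,0,0,-1],[0,0.0367,-0.0314,0,0,0,-1],[0,0.0506,-0.0396,0,0,0,-1],[0,0.0652,-0.0465,0,0,0,-1]]]' 5
```

```text
time_s: 20.75
tcp_pos: [0.6279, 0.0297, 0.32]
eef_rot: [-179.7, 0.0, -86.5]
contact_force: [6.7, -0.8, 3.3]
gripper_width: 0.0174
gripper_force: 5.0
time_s: 21.25
tcp_pos: [0.5627, 0.0258, 0.3672]
eef_rot: [-179.6, 0.0, -86.5]
contact_force: [5.1, 0.9, 5.9]
gripper_width: 0.0179
gripper_force: 5.0
```

```bash
python3 -m pendant '[[[0,0.0151,-0.0057,0,0,0,-1],[0,0.0307,-0.01,0,0,0,-1],[0,0.0465,-0.0129,0,0,0,-1],[0,0.058,-0.014,0,0,0,-1],[0,0.065,-0.0145,0,0,0,-1]]]' 5
python3 -m pendant '[[[0,0.002,0,0,0,0,-1],[0,0.004,0,0,0,0,-1],[0,0.006,0,0,0,0,-1],[0,0.007,0,0,0,0,-1]]]' 5
```

```text
time_s: 21.75
tcp_pos: [0.4961, 0.0217, 0.3791]
eef_rot: [-179.9, 0.1, -86.5]
contact_force: [1.7, 2.4, 3.6]
gripper_width: 0.0179
gripper_force: 5.0
time_s: 22.15
tcp_pos: [0.4904, 0.0214, 0.3789]
eef_rot: [-179.9, 0.0, -86.5]
contact_force: [0.6, 3.1, 7.4]
gripper_width: 0.0174
gripper_force: 5.0
```

```bash
for i in 1 2 3; do python3 -m pendant '[[[0,0.001,0,0,0,0,-1],[0,0.002,0,0,0,0,-1],[0,0.002,0,0,0,0,-1],[0,0.002,0,0,0,0,-1]]]' 5 | grep -E 'tcp|contact'; done
```

```text
tcp_pos: [0.4893, 0.0214, 0.3789]
contact_force: [5.4, 1.4, 3.9]
tcp_pos: [0.4879, 0.0214, 0.3789]
contact_force: [10.5, -0.2, 2.0]
tcp_pos: [0.4859, 0.0213, 0.3789]
contact_force: [9.0, 1.4, 0.6]
```

The force has levelled off at about 10 N against the end stop. I let go, rise, and check.

```bash
python3 -m pendant '[[[0,0,0,0,0,0,0.2],[0,0,0,0,0,0,0.2],[0,0,0,0,0,0,0.2],[0,0,0,0,0,0,0.2],[0,0,0,0,0,0,0.2]]]' | grep -E 'contact|width'
python3 -m pendant '[[[0,0,0,0,0,0,0.2],[0,0,0,0,0,0,0.2],[0,0,0,0,0,0,0.2],[0,0,0,0,0,0,0.2],[0,0,0,0,0,0,0.2]]]' | grep -E 'contact|width'
python3 -m pendant '[[[0,0,-0.01,0,0,0,0.2],[0,0,-0.03,0,0,0,0.2],[0,0,-0.05,0,0,0,0.2],[0,0,-0.08,0,0,0,0.2],[0,0,-0.1,0,0,0,0.2]]]' | grep -E 'tcp|contact|width'
python3 - <<'E'
from e import *; from plant import r
for n in("scene","side"):
    q=r.camera_params(n);i=r.capture(n);cv2.imwrite(f"pics/{n}7.png",i[:,:,::-1])
    for col,z in(("yellow",.106),):
        k=mask(i,col,proj(q,[[.489,.022,z+.025]])[0]);print(n,col,k.sum(),fit([(q,k)],(.489,.022),z,z+.05))
    # sleeve: correlate rendered sleeve vs brightness over angle
    g=i.astype(int).min(2);a=np.radians(3.6)
    old=cv2.imread(f"pics/{n}6.png").astype(int)[:,:,::-1]
    df=np.abs(i.astype(int)-old).max(2)
    sc=[]
    for th in range(60,111,3):
        T=np.radians(th);c=np.array([.489,.0214,.034])+.185*np.array([np.cos(T)*np.cos(a),np.cos(T)*np.sin(a),np.sin(T)])
        P=[c+j*np.array([-np.sin(a),np.cos(a),0]) for j in np.linspace(-.038,.038,15)]
        u=proj(q,P).round().astype(int);sc.append((th,int(g[u[:,1],u[:,0]].mean()),int(df[u[:,1],u[:,0]].mean())))
    print(sc)
E
```

```text
contact_force: [0.0, -1.1, -0.2]
gripper_width: 0.0517
contact_force: [-0.2, -0.4, -0.5]
gripper_width: 0.0526
tcp_pos: [0.4847, 0.0208, 0.481]
contact_force: [-0.4, 0.5, 0.1]
gripper_width: 0.0527
scene yellow 1016 (array([0.48214885, 0.01457495, 0.07205297]), np.float64(0.03930211202938472))
[(60, 65, 1), (63, 73, 8), (66, 113, 15), (69, 116, 10), (72, 110, 19), (75, 104, 12), (78, 72, 12), (81, 59, 1), (84, 60, 4), (87, 131, 65), (90, 163, 101), (93, 211, 153), (96, 182, 126), (99, 69, 11), (102, 59, 1), (105, 59, 1), (108, 59, 2)]
side yellow 898 (array([0.49321292, 0.03018829, 0.0994887 ]), np.float64(0.042576569152588895))
[(60, 135, 3), (63, 147, 3), (66, 156, 3), (69, 139, 5), (72, 115, 5), (75, 75, 3), (78, 46, 5), (81, 49, 5), (84, 41, 10), (87, 187, 152), (90, 212, 175), (93, 62, 28), (96, 61, 25), (99, 59, 21), (102, 58, 20), (105, 46, 5), (108, 48, 5)]
```

```bash
python3 -c "
from plant import r
print(r.close_job())"
```

```text
the job is handed in; nothing more can be done
None
```

The red box is stacked on the white one and the yellow box on the red, each square to within about a millimetre. The handle stands upright at its stop and has been let go, and I handed the job in at about 24 s; no verdict came back.

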